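# Lock a quarter-turn cover stud with its key

## Task

The cover of the grey control box is held by one slotted quarter-turn stud that still stands proud: take the key from its wooden stand, set its blade in the slot, press the stud down on its spring and turn it a quarter turn clockwise, then ease off so that it settles into its catch. Work by feel and never force it; only the key may touch the box. Then hang the key back upright in the stand, and leave the sanding block and tape measure where they are.

Things in the scene. Friction and masses are not known exactly. Their poses are not given: they have to be found in the camera images.
- control_box: grey metal case, 150 (x) x 130 (y) x 60 mm high with an aluminium cover on top, fixed to the bench. Origin at the centre of its underside, z up. Two hinge knuckles on its +x edge, vent slots on the +x half of the cover, the stud on the -x half. It stands on the left or on the right of the work area.
- stud_centre (a point): point on the stud's axis in the plane of the cover's top (60 mm above the bench); axes as the box. Brass head 34 mm across in a 40 mm hole, with an open slot right across it, 7 mm wide, 6 mm deep, bevelled. Head height and slot angle are NOT measured: as found, the head's top is 3 to 17 mm above this point and the slot within 0.4 rad of the box's y axis.
- stud_press (a joint): how far the stud is pressed down, m: 0 proud, 0.011 bottomed (hard). Its spring takes 6.5 N to start, 11 N at the bottom. It can be turned only when pressed beyond 0.009; let up at the end of the quarter turn it rises only to 0.006 and stays in its catch. A blade pressed on the head so that it sinks 1 to 2 mm and slowly turned is met by the slot (the head springs up) within about 0.15 rad of it.
- stud_turn (a joint): turn of the stud, rad, clockwise seen from above: 0 open, as found (blocked beyond about 0.08 until it is pressed in). It can rise into the catch from about 1.5 on; hard stop at 1.85. The blade has about 0.15 rad of play each way in the slot. A weak spring turns the stud back if it is let go before the catch.
- key: loose key, 0.15 kg, upright in the stand. Origin at the centre of the blade's lower edge, z up to the handle. Steel blade 26 mm wide (x), 3 mm thick (y), z 0 to 9 mm; shank 12 mm thick to z 60; black flange 56 (x) x 36 (y) mm, z 60 to 65; blue handle 50 (x) x 24 (y) mm, z 65 to 114. It hangs by the flange on the stand's top.
- key_grip (a point): middle of the key's handle, 92 mm above the blade's lower edge; axes as the key. Grip it here across y (24 mm).
- key_stand: wooden block, 100 (x) x 74 (y) x 66 mm high, fixed to the bench on the side where the control box is not. Origin at the centre of its underside, z up. A 33 (x) x 19 (y) mm hole runs through it from top to bottom in the middle.
- stand_mouth (a point): centre of the hole's mouth on the stand's top face (66 mm above the bench); axes as the stand. The key hangs home with its blade's lower edge 60 mm below this point.
- sanding_block: cork sanding block with wooden base, 65 x 112 x 36 mm, at the front; bystander. Origin at the centre of its underside.
- tape_measure: yellow tape measure, 33 x 81 x 66 mm, behind the work; bystander. Origin at the centre of its underside.
Mind the look-alikes: they are no part of the job. Of the things that look like the key, the smaller one is meant.

How it is judged:
On the way, in this order (a step that is already met when the one before it is completed fails the run):
1. the stud is pressed down past its cam with the key (value of joint stud_press above 0.0085 m and contact force between key and control_box above 3 N), for 0.1 s.
2. the stud, turned a quarter turn, has risen into its catch (value of joint stud_turn above 1.4 rad and value of joint stud_press between 0.004 and 0.0075 m), for 0.2 s.
At the end, for the whole second after the job is handed in: The stud is turned at least 1.4 rad and has settled in its catch (pressed 4 to 7.5 mm); the key hangs at rest in the stand's hole, upright within 0.12 rad, its blade within 10 mm of the hole's axis and the flange within 4 mm of the stand's top (all of step 2 and horizontal distance between key and stand_mouth below 0.01 m and angle between key's own z axis and vertical below 0.12 rad and z of key in the frame of stand_mouth below -0.056 m and linear speed of key below 0.02 m/s); the robot touches nothing.
It fails at once if the key is forced: more than 25 N between the key and the control box (contact force between key and control_box above 25 N).
It fails at once if the gripper or the arm touches the control box (contact force between any of the fingers, the arm and control_box above 1 N).
It fails at once if a bystander (sanding block, tape measure) is moved more than 30 mm (distance of any of sanding_block, tape_measure from where it was at the start of the episode above 0.03 m).
It also fails if it takes over 72 s, if anything falls off the work surface, if the arm or the gripper's body presses on something with over 40 N, if the wrist force passes 120 N, or if a joint passes its speed limit or range.

## Robot

A 6-joint arm with a two-finger parallel gripper is mounted at the origin on a cart in front of the work surface, level with it; the furniture and walls round the work are solid. World frame = base frame: x ahead of the robot, y to its left, z up, the work surface at z = 0. Lengths are in m, angles in rad, forces in N, time in s.
With the tool pointing down it reaches from about 0.325 to 0.875 m from the base axis. Payload 4.4 kg.
Tool frame: the origin (TCP) lies at the very end of the fingers, on their centre line; the grasp point (between the pads) lies 19 mm behind it; x points along the fingers, y is the direction in which the jaws open and shut, and the axes are right-handed (so a half turn about x gives the same grasp; the last joint's range is limited). The gripper opens to 85 mm and grips with 20 to 120 N. Pads are 22 mm wide; open, the fingers measure 114 mm over their backs; the gripper's body (76 mm by 85 mm) begins 54 mm behind the grasp point. The pads swing forward as they close: fully open they stand 13 mm farther back than shut.
Start: joints at [-1.286, 0.207, 1.542, -0, 1.393, -0.15], TCP at [0.243, -0.521, 0.231] pointing down, gripper open.
Joint ranges: [-2.73, 2.73], [-0.86, 2.22], [0.23, 2.46], [-1.11, 4.25], [0.08, 2.63], [-2.82, 2.82]. Speed limits (rad/s): [2.79, 2.79, 3.14, 3.14, 3.14, 3.14].

## Interface

Orientations are given as [roll, pitch, yaw] about the fixed x, y, z axes, in that order (R = Rz(yaw) Ry(pitch) Rx(roll)).
In Python, from rig import read_state, read_camera, get_calibration, sign_off gives the robot as it stands.
- The arm moves only by the tool apply_moves, never from a script. Its argument "commands" is one flat list of numbers, 5 for each row, row after row: the shift along the tool's x, y, z in mm, then the turn about the tool's x in rad, then the opening, from 0 (shut) to 1 (fully open). A call has 1 to 8 rows; each row shifts and turns the commanded pose from where the row before left it, along the tool's axes as they then stand; what a row does not reach is not made up. A row lasts 1/10 s, in which the tool goes at most 50 mm and 8.59 degrees, less where a joint would pass 70% of its speed; a pose out of reach is approached as far as the arm can. A call is refused whole if a number of a shift passes 50 or a number of a turn 0.15, either way. A call with a gripper value outside its range is refused whole. The fingers move at their own pace and stop on an object; the grip force is fixed at half the most. Time passes only in rows, so rows that do not move let the fingers close. It gives the time, the measured TCP pose, the force and the opening at its end, in the units of the state.
- read_state(): the state, without advancing time (a new reading comes with each control period).
- read_camera(name): name is "scene" or "top" or "wrist"; returns (picture, depth): 400x640x3 uint8, red, green, blue; 400x640 float32, m along the optical axis (not along the pixel's ray), 0 where there is no reading.
- get_calibration(name): a dict with "camera_matrix" (3x3 intrinsics, pixels), "k1" (the pictures are not rectified: a ray, as slopes to the right and down, at radius r is drawn at 1 + k1 r^2 times it, then the intrinsics apply), "R" (3x3) and "t" (3): a world point X has camera coordinates R X + t. Camera axes: x right, y down, z forward; pixel columns grow to the right and rows downward; lengths in m; the calibration is good to about 2 mm. A picture is of the moment at which its call begins: read the wrist's pose just before it. get_calibration takes no time and is no camera call; for the wrist camera it gives the pose at the moment of the call.
- sign_off(): hands the job in, once; it reports no verdict.
The state is a dict: "t": time; "q": joint angles; "qvel": joint speeds; "effort": joint torques, N m; "tcp_pos": TCP position; "tool_rot": TCP orientation; "wrist_force": force on the tool from outside, world axes, zero at the start; "torque": the same for the moment, N m; "width": opening from 0.0 (shut) to 1.0 (fully open).
Only numpy, scipy, OpenCV 4.12 (cv2) and the standard library are available. Lean on these libraries where they do the work, as an engineer would, in place of code of your own. Each camera call takes 0.05 s, during which the arm holds its last target. There are 200 camera calls.

## Working session

There is one attempt and no reset: what is moved stays moved. The work goes in short steps, Python scripts to look and compute and a tool call to move; the robot and the scene stay as the last step left them, time stands still between calls to the robot, and variables do not carry over. Pictures are saved under pics/ and viewed, about 8 in all and at most 12, crops included, and the job is handed in when it is done.

Besides the shell and the picture viewer there is one more tool, called as name(argument=value, ...) on one line, values as JSON. apply_moves: Moves the arm, as the interface text tells. Its arguments: {"type":"object","properties":{"commands":{"type":"array"}},"required":["commands"]}

```bash
ls; mkdir -p pics
cat > h.py <<'E'
import numpy as np, cv2
from rig import *
def ray(cal,u,v):
    K=np.array(cal["camera_matrix"]);k1=cal["k1"]
    d=np.array([(u-K[0,2])/K[0,0],(v-K[1,2])/K[1,1]]);s=d.copy()
    for _ in range(10): s=d/(1+k1*(s@s))
    R=np.array(cal["R"]);t=np.array(cal["t"])
    return -R.T@t, R.T@np.array([s[0],s[1],1])
def onz(cal,u,v,z):
    o,d=ray(cal,u,v);return o+d*(z-o[2])/d[2]
def pts(cal,dep):
    K=np.array(cal["camera_matrix"]);k1=cal["k1"];h,w=dep.shape
    u,v=np.meshgrid(np.arange(w),np.arange(h));a=(u-K[0,2])/K[0,0];b=(v-K[1,2])/K[1,1];x,y=a,b
    for _ in range(10):
        f=1+k1*(x*x+y*y);x,y=a/f,b/f
    P=np.stack([x*dep,y*dep,dep],-1)-np.array(cal["t"])
    return P@np.array(cal["R"])
def save(n,im): cv2.imwrite("pics/"+n,im[...,::-1])
E
python3 - <<'E'
from h import *
s=read_state();print(s)
ims=[]
for n in("scene","top"):
    p,d=read_camera(n);np.savez("/tmp/"+n,p=p,d=d);ims.append(p)
    c=get_calibration(n);print(n,c)
save("a.png",cv2.resize(np.vstack(ims),(0,0),fx=.75,fy=.75,interpolation=cv2.INTER_AREA))
E
```

```text
pics
{'t': 0.0, 'q': array([-1.28550641e+00,  2.07445052e-01,  1.54299474e+00,  7.00407859e-06,
        1.39354986e+00, -1.50503157e-01]), 'qvel': array([0.00065607, 0.00106609, 0.00084514, 0.00075936, 0.00065647,
       0.00071773]), 'effort': array([ 5.21274815e-04, -3.83030713e+01, -2.91596317e+01, -2.79662008e-04,
        1.04864524e-02,  5.25522708e-06]), 'tcp_pos': array([ 0.24248921, -0.52049424,  0.23009224]), 'tool_rot': array([-1.72417447,  1.56839932,  1.85321001]), 'wrist_force': array([0.36066367, 0.25984146, 0.43053803]), 'torque': array([-0.04640164,  0.00146587,  0.02471079]), 'width': 1.003468861103325}
scene {'camera_matrix': array([[503.30152259,   0.        , 320.41391205],
       [  0.        , 503.30152259, 196.38439987],
       [  0.        ,   0.        ,   1.        ]]), 'k1': -0.13151837486481086, 'R': array([[-0.88649895, -0.46266723, -0.00765767],
       [-0.33024158,  0.64418197, -0.68990585],
       [ 0.32412976, -0.60907194, -0.7238586 ]]), 't': array([0.47914392, 0.28649273, 0.89066942])}
top {'camera_matrix': array([[402.71791672,   0.        , 315.83425482],
       [  0.        , 402.71791672, 200.22000276],
       [  0.        ,   0.        ,   1.        ]]), 'k1': -0.08858498619113123, 'R': array([[ 2.62412783e-02, -9.99653083e-01,  2.26048680e-03],
       [-9.92477017e-01, -2.63232790e-02, -1.19567786e-01],
       [ 1.19585810e-01,  8.94130370e-04, -9.92823466e-01]]), 't': array([-0.08786918,  0.57202026,  0.87780964])}
```

View pics/a.png

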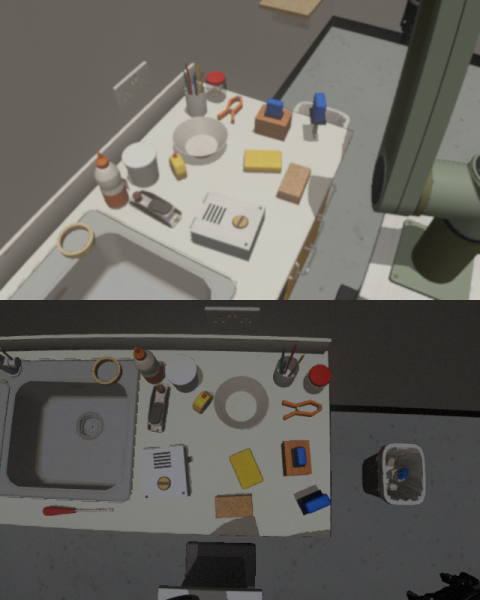

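The picture shows the box on the left, with its stud at top-view pixel about (217,243), and the wooden stand with the blue key on the right at about (396,210). A larger blue look-alike stands at about (418,265). I'll measure these next.

Run:
```python
from h import *
z=np.load("/tmp/top.npz");p,d=z["p"],z["d"];c=get_calibration("top");P=pts(c,d)
hsv=cv2.cvtColor(p,cv2.COLOR_RGB2HSV)
def rep(n,m,zlo,zhi):
    m=m&(P[...,2]>zlo)&(P[...,2]<zhi)&(d>0)
    nn,L,st,ce=cv2.connectedComponentsWithStats(m.astype(np.uint8))
    for i in range(1,nn):
        if st[i,4]<40: continue
        q=P[L==i]; r=cv2.minAreaRect((q[:,:2]*1000).astype(np.float32))
        print(n,st[i],np.round(ce[i]),"z",np.round(np.percentile(q[:,2],[5,50,95]),3),"rect",np.round(r[0]),np.round(r[1]),round(r[2],1))
H,S,V=[hsv[...,i] for i in range(3)]
rep("blue",(H>100)&(H<125)&(S>130),.06,.3)
rep("wood",(H<16)&(S>90),.05,.08)
rep("box",(S<60),.05,.066)
rep("brass",(H>10)&(H<28)&(S>60),.055,.085)
rep("any",d>0,.1,.4)
save("b.png",np.hstack([cv2.resize(p[185:265,180:260],(400,400),interpolation=2),cv2.resize(p[180:290,360:470],(400,400),interpolation=2)]))
```

```text
blue [393 196  16  25 263] [401. 208.] z [0.115 0.119 0.122] rect [ 553. -250.] [49. 24.] 7.5
blue [401 258  40  26 672] [420. 270.] z [0.105 0.15  0.153] rect [ 427. -287.] [33. 65.] 27.6
wood [192  98  20   8  57] [203. 102.] z [0.052 0.059 0.068] rect [791. 194.] [ 9. 45.] 15.5
wood [ 378  187   38   47 1103] [396. 211.] z [0.063 0.066 0.069] rect [ 554. -251.] [100.  75.] 4.6
box [   0   54  394    9 1197] [197.  57.] z [0.051 0.058 0.065] rect [906. 244.] [974.   6.] 90.0
box [441  55 199  18 625] [541.  63.] z [0.051 0.058 0.065] rect [ 920. -619.] [  6. 518.] 0.1
box [395  59  43   5 138] [416.  61.] z [0.05  0.058 0.065] rect [ 906. -300.] [  4. 100.] 1.0
box [ 1 77 28 18 94] [17. 88.] z [0.052 0.06  0.066] rect [824. 665.] [25. 73.] 29.5
box [366  95  25  15  69] [377. 105.] z [0.051 0.058 0.065] rect [ 799. -206.] [61. 20.] 64.4
box [407  98  28  23  77] [416. 113.] z [0.051 0.058 0.065] rect [ 782. -300.] [69. 29.] 53.7
box [233 101  30  18  72] [250. 113.] z [0.051 0.059 0.065] rect [770.  84.] [20. 72.] 24.4
box [ 187  192   64   76 3893] [218. 229.] z [0.057 0.059 0.062
[... 843 characters left out ...]
4 0.178] rect [ 832. -195.] [10.  8.] 83.0
any [219  73  44  40 707] [240.  92.] z [0.1   0.101 0.103] rect [800.  98.] [92. 91.] 77.2
any [388  72  18  26  95] [396.  85.] z [0.112 0.147 0.175] rect [ 808. -234.] [10. 35.] 59.2
any [376  81   6  15  50] [378.  88.] z [0.107 0.144 0.178] rect [ 800. -197.] [9. 7.] 76.8
any [394 196  15  25 315] [401. 208.] z [0.105 0.119 0.122] rect [ 553. -251.] [50. 25.] 7.8
any [402 258  39  26 673] [421. 270.] z [0.111 0.15  0.153] rect [ 427. -288.] [33. 66.] 24.4
any [ 542  363   98   37 1806] [600. 384.] z [0.256 0.323 0.392] rect [ 260. -523.] [ 47. 129.] 20.1
any [222 393  44   7 227] [247. 397.] z [0.226 0.252 0.276] rect [214.  40.] [ 5. 84.] 16.9
```

View pics/b.png

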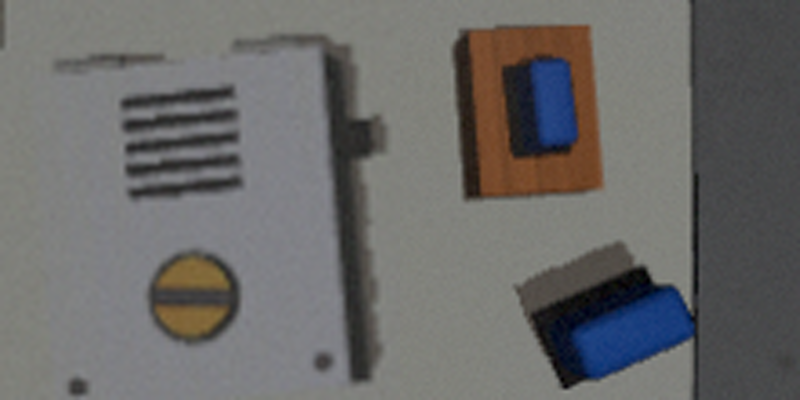

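```bash
cat >> h.py <<'E'
from scipy.spatial.transform import Rotation as Ro
def rot(s): return Ro.from_euler('xyz',s["tool_rot"]).as_matrix()
def delta(pos,ang=None,s=None):
    """shift (tool axes, mm) to pos; turn about tool x so that tool y heading = ang (mod pi)"""
    s=s or read_state();R=rot(s);sh=R.T@(np.array(pos)-s["tcp_pos"])*1000
    h=np.arctan2(R[1,1],R[0,1]);print("t",s["t"],"tcp",s["tcp_pos"].round(4),"head",h.round(4),"q1,q6",s["q"][[0,5]].round(3),"w",round(s["width"],3),"F",s["wrist_force"].round(2),"M",s["torque"].round(3))
    print("shift",sh.round(1),end=' ')
    if ang is not None: print("turn cw + :",-((ang-h+np.pi/2)%np.pi-np.pi/2).round(4),end='')
    print()
E
python3 - <<'E'
from h import *
s=read_state();print(rot(s).round(4))
delta([.553,-.25,.23],.11+np.pi/2)
E
```

```text
[[-6.000e-04  4.221e-01 -9.065e-01]
 [ 2.000e-03 -9.065e-01 -4.221e-01]
 [-1.000e+00 -2.100e-03 -3.000e-04]]
t 0.1 tcp [ 0.2425 -0.5206  0.2302] head -1.135 q1,q6 [-1.285 -0.151] w 1.001 F [-0.55 -0.26 -0.67] M [-0.034 -0.007  0.003]
shift [   0.6 -114.2 -395.7] turn cw + : 0.3258
```

apply_moves(commands=[0,-14,-49,0,0.8,0,-14,-49,0,0.8,0,-14,-49,0,0.8,0,-14,-49,0,0.8,0,-14,-49,0,0.8,0,-14,-49,0,0.8,0,-14,-49,0,0.8,0,-14,-49,0,0.8])

```text
t: 0.9
tcp_pos: [0.546, -0.2575, 0.2307]
tool_rot: [-0.836, 1.57, 2.742]
wrist_force: [-0.2, -0.2, 0.6]
width: 0.799
```

apply_moves(commands=[0,0,0,0.11,0.8,0,0,0,0.11,0.8,0,0,0,0.106,0.8,0,0,0,0,0.8,0,0,0,0,0.8])

```text
t: 1.4
tcp_pos: [0.5447, -0.2591, 0.2308]
tool_rot: [-0.706, 1.57, 2.548]
wrist_force: [-0.3, -0.7, 0.1]
width: 0.798
```

Run:
```python
from h import *
delta([.553,-.25,.23],.11+np.pi/2)
c=get_calibration("wrist");p,d=read_camera("wrist");P=pts(c,d)
hsv=cv2.cvtColor(p,cv2.COLOR_RGB2HSV);H,S,V=[hsv[...,i] for i in range(3)]
for n,m in(("key",(H>100)&(H<125)&(S>130)&(P[...,2]>.112)&(P[...,2]<.13)),("stand",(P[...,2]>.06)&(P[...,2]<.074))):
    m=(m&(d>0)).astype(np.uint8);nn,L,st,ce=cv2.connectedComponentsWithStats(m)
    for i in range(1,nn):
        if st[i,4]>500:
            q=P[L==i];r=cv2.minAreaRect((q[:,:2]*1000).astype(np.float32));print(n,st[i],q[:,2].mean().round(4),r)
save("c.png",p)
```

```text
t 1.4 tcp [ 0.5447 -0.2591  0.2308] head -1.4588 q1,q6 [-0.587  0.871] w 0.798 F [-0.27 -0.66  0.05] M [ 0.056 -0.029  0.034]
shift [ 0.8 -8.2 -9.2] turn cw + : 0.002
key [ 290  147   32   62 1827] 0.1186 ((555.9122924804688, -249.3484344482422), (48.62637710571289, 23.958751678466797), 7.256861686706543)
key [294 296  75  32 919] 0.1212 ((441.3562316894531, -283.1344909667969), (13.972034454345703, 65.89977264404297), 13.313515663146973)
stand [ 267  108   84  109 6589] 0.0658 ((555.2860107421875, -249.63624572753906), (100.48902893066406, 74.40670776367188), 4.870014667510986)
```

View pics/c.png

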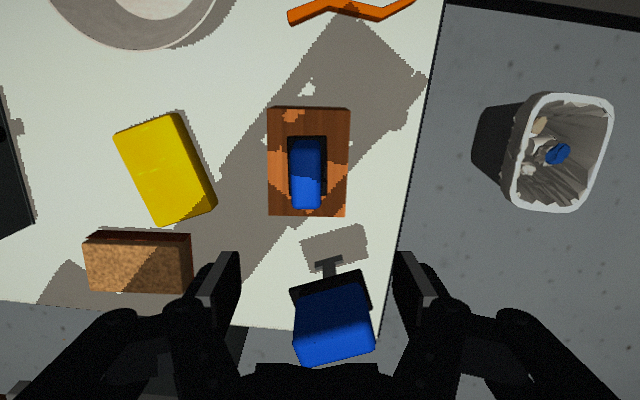

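The picture shows the key handle at pixel (305,172), centred in the stand at (308,162). The larger look-alike is at the bottom at (333,320). Key and stand agree with the top view to within 2 mm, so I'll go down to grip.

apply_moves(commands=[0,-8,-11.3,-0.012,0.8,25,0,0,0,0.8,30,0,0,0,0.8,30,0,0,0,0.8,30,0,0,0,0.8,20,0,0,0,0.8,0,0,0,0,0.8,0,0,0,0,0.8])

```text
t: 2.25
tcp_pos: [0.5558, -0.2498, 0.0964]
tool_rot: [-1.602, 1.57, 1.662]
wrist_force: [0.7, 0.3, 0.1]
width: 0.799
```

Run:
```python
from h import *
delta([.555,-.25,.080],.127+np.pi/2)
```

```text
t 2.25 tcp [ 0.5558 -0.2498  0.0964] head -1.4482 q1,q6 [-0.564  0.884] w 0.799 F [0.73 0.3  0.13] M [-0.04   0.013 -0.005]
shift [16.4  0.1  0.8] turn cw + : -0.0044
```

apply_moves(commands=[8,0,0.5,-0.004,0.8,8,0,0,0,0.8,0,0,0,0,0.4,0,0,0,0,0.1,0,0,0,0,0,0,0,0,0,0,0,0,0,0,0,0,0,0,0,0])

```text
t: 3.05
tcp_pos: [0.5552, -0.2504, 0.0809]
tool_rot: [2.448, 1.57, -0.568]
wrist_force: [-0.9, -0.1, 3.3]
width: 0.273
```

apply_moves(commands=[0,0,0,0,0,0,0,0,0,0,-3,0,0,0,0,-5,0,0,0,0,-10,0,0,0,0,0,0,0,0,0])

```text
t: 3.65
tcp_pos: [0.5553, -0.2506, 0.0998]
tool_rot: [2.215, 1.569, -0.8]
wrist_force: [-0.5, -1.4, -1.0]
width: 0.276
```

Run:
```python
from h import *
delta([.555,-.25,.190])
```

```text
t 3.65 tcp [ 0.5553 -0.2506  0.0998] head -1.4448 q1,q6 [-0.566  0.879] w 0.276 F [-0.53 -1.36 -0.98] M [0.015 0.262 0.025]
shift [-90.2  -0.5   0.2]
```

apply_moves(commands=[-30,0,0,0,0,-40,0,0,0,0,-40,0,0,0,0,-30,0,0,0,0,0,0,0,0,0,0,0,0,0,0])

```text
t: 4.25
tcp_pos: [0.555, -0.2502, 0.2387]
tool_rot: [2.444, 1.569, -0.572]
wrist_force: [-0.3, 0.1, -2.7]
width: 0.273
```

Run:
```python
from h import *
delta([.469,.138,.24],.03)
p,d=read_camera("wrist");s,_=read_camera("scene")
save("d.png",np.hstack([cv2.resize(p[150:400,160:480],(400,312)),cv2.resize(s[80:236,280:480],(400,312))]))
```

```text
t 4.25 tcp [ 0.555  -0.2502  0.2387] head -1.445 q1,q6 [-0.566  0.879] w 0.273 F [-0.29  0.05 -2.69] M [-0.028  0.078 -0.018]
shift [  -1.7 -396.    36.6] turn cw + : -1.475
```

View pics/d.png

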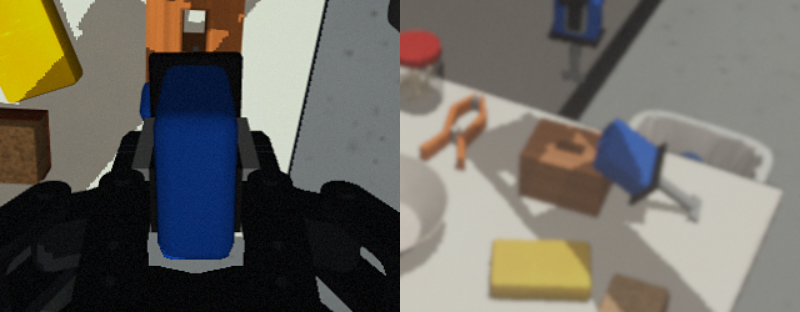

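The key is held squarely by the handle, with its shank and blade hanging free. The stand's hole is empty. I'll carry it above the stud.

apply_moves(commands=[0,-44,4,0,0,0,-49,4.6,0,0,0,-49,4.6,0,0,0,-49,4.6,0,0,0,-49,4.6,0,0,0,-49,4.6,0,0,0,-49,4.6,0,0,0,-44,4,0,0])

```text
t: 5.15
tcp_pos: [0.4692, 0.1263, 0.2358]
tool_rot: [-0.114, 1.566, -3.129]
wrist_force: [1.3, 0.7, -1.4]
width: 0.269
```

apply_moves(commands=[0,0,0,-0.14,0,0,0,0,-0.14,0,0,0,0,-0.14,0,0,0,0,-0.14,0,0,0,0,-0.14,0,0,0,0,-0.14,0,0,0,0,-0.14,0,0,0,0,-0.14,0])

```text
t: 5.95
tcp_pos: [0.47, 0.1242, 0.2356]
tool_rot: [-1.172, 1.566, -3.062]
wrist_force: [0.4, -0.2, -2.1]
width: 0.271
```

apply_moves(commands=[0,0,0,-0.14,0,0,0,0,-0.14,0,0,0,0,-0.075,0,0,0,0,0,0,0,0,0,0,0])

```text
t: 6.45
tcp_pos: [0.4706, 0.1243, 0.2366]
tool_rot: [-1.521, 1.567, -3.063]
wrist_force: [0.1, 0.5, -2.2]
width: 0.273
```

Run:
```python
from h import *
delta([.469,.138,.16],.03)
c=get_calibration("wrist");p,d=read_camera("wrist");P=pts(c,d)
hsv=cv2.cvtColor(p,cv2.COLOR_RGB2HSV);H,S,V=[hsv[...,i] for i in range(3)]
m=((H>10)&(H<30)&(S>70)&(P[...,2]>.055)&(P[...,2]<.085)&(np.hypot(P[...,0]-.469,P[...,1]-.138)<.03)).astype(np.uint8)
nn,L,st,ce=cv2.connectedComponentsWithStats(m)
for i in range(1,nn):
    if st[i,4]>30:
        q=P[L==i];print(st[i],ce[i].round(),np.percentile(q[:,2],[10,50,90]).round(4),cv2.minAreaRect((q[:,:2]*1000).astype(np.float32)))
q=P[m>0];print(cv2.minEnclosingCircle((q[:,:2]*1000).astype(np.float32)))
g=P[(np.abs(P[...,0]-.5)<.02)&(np.abs(P[...,1]-.13)<.05)&(P[...,2]<.07)];print("cover z",np.median(g[:,2]),len(g))
s,_=read_camera("scene");x,y=300,120
save("e.png",np.hstack([cv2.resize(p,(480,300)),cv2.resize(s[210:360,220:380],(320,300))]))
```

```text
t 6.45 tcp [0.4706 0.1243 0.2366] head 0.0283 q1,q6 [0.08  0.052] w 0.273 F [ 0.09  0.52 -2.19] M [ 0.024 -0.017 -0.016]
shift [ 76.6  -0.9 -13.8] turn cw + : -0.0017
[298 140  15  36 381] [306. 157.] [0.0621 0.0632 0.064 ] ((460.2101745605469, 139.4718475341797), (13.186460494995117, 32.63847351074219), 0.8680487275123596)
[319 140  15  36 389] [325. 158.] [0.0618 0.063  0.064 ] ((480.18829345703125, 139.73077392578125), (32.744258880615234, 13.119649887084961), 89.3543701171875)
((470.358154296875, 139.6767578125), 17.078466415405273)
cover z 0.05923903584790126 3498
```

View pics/e.png

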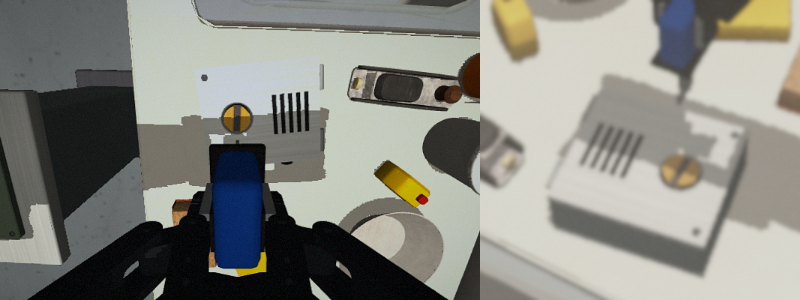

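The wrist view shows the brass stud at about (316,157) in the full frame with its slot nearly along world y, and the key to one side of it. The fitted head radius is 17.1 mm against 17 mm expected, and the head's top is about 4 mm above the cover. I'll align with it and descend.

apply_moves(commands=[20,-0.5,-15,0.015,0,30,0,0,0,0,25,0,0,0,0,10,0,0,0,0,0,0,0,0,0,0,0,0,0,0])

```text
t: 7.15
tcp_pos: [0.4715, 0.1394, 0.1542]
tool_rot: [1.706, 1.569, 0.15]
wrist_force: [0.3, -0.5, -0.0]
width: 0.278
```

Run:
```python
from h import *
delta([.470,.1395,.139],.013)
```

```text
t 7.15 tcp [0.4715 0.1394 0.1542] head 0.0146 q1,q6 [0.111 0.097] w 0.278 F [ 0.31 -0.53 -0.02] M [-0.069 -0.026  0.059]
shift [15.2 -1.5 -0.1] turn cw + : 0.0016
```

apply_moves(commands=[4,-1.4,0,0,0,4,0,0,0,0,3,0,0,0,0,2,0,0,0,0,0,0,0,0,0,0,0,0,0,0])

```text
t: 7.75
tcp_pos: [0.4693, 0.1393, 0.1403]
tool_rot: [-2.207, 1.571, 2.521]
wrist_force: [-0.8, -0.0, -1.8]
width: 0.275
```

apply_moves(commands=[1,0,0,0,0,1,0,0,0,0,0,0,0,0,0])

```text
t: 8.05
tcp_pos: [0.4692, 0.1393, 0.1381]
tool_rot: [-1.591, 1.571, 3.137]
wrist_force: [0.0, -0.4, -1.4]
width: 0.27
```

apply_moves(commands=[1,0,0,0,0,1,0,0,0,0,0,0,0,0,0])

```text
t: 8.35
tcp_pos: [0.4691, 0.1393, 0.1361]
tool_rot: [-1.508, 1.57, -3.063]
wrist_force: [-0.0, -0.0, -2.0]
width: 0.273
```

Run:
```python
from h import *
delta([.470,.1395,.133],.013)
```

```text
t 8.35 tcp [0.4691 0.1393 0.1361] head 0.015 q1,q6 [0.112 0.097] w 0.273 F [-0.   -0.02 -1.95] M [ 0.054  0.028 -0.   ]
shift [ 3.1  0.9 -0.2] turn cw + : 0.002
```

apply_moves(commands=[1,0.6,0,0,0,1,0,0,0,0,0,0,0,0,0])

```text
t: 8.65
tcp_pos: [0.4697, 0.1393, 0.1341]
tool_rot: [-1.512, 1.57, -3.068]
wrist_force: [-0.3, -0.3, -2.0]
width: 0.277
```

apply_moves(commands=[1,0,0,0,0,1,0,0,0,0,0,0,0,0,0])

```text
t: 8.95
tcp_pos: [0.47, 0.1393, 0.1327]
tool_rot: [1.639, 1.571, 0.083]
wrist_force: [-0.6, 0.6, 1.0]
width: 0.275
```

apply_moves(commands=[1,0,0,0,0,1,0,0,0,0,0,0,0,0,0])

```text
t: 9.25
tcp_pos: [0.4701, 0.1394, 0.1306]
tool_rot: [1.652, 1.57, 0.096]
wrist_force: [-1.0, -0.5, 3.9]
width: 0.269
```

Contact came at TCP z 0.133, so the blade's lower edge is about 0.058. That is the slot floor (head top 0.064 less 6 mm), so the blade is in the slot. Now I'll press.

apply_moves(commands=[2,0,0,0,0,2,0,0,0,0,0,0,0,0,0])

```text
t: 9.55
tcp_pos: [0.4701, 0.1394, 0.1266]
tool_rot: [1.763, 1.57, 0.207]
wrist_force: [-2.0, -0.9, 5.8]
width: 0.273
```

apply_moves(commands=[1,0,0,0,0,1,0,0,0,0,0,0,0,0,0])

```text
t: 9.85
tcp_pos: [0.4701, 0.1394, 0.1248]
tool_rot: [1.784, 1.57, 0.229]
wrist_force: [-1.9, -0.2, 5.6]
width: 0.272
```

apply_moves(commands=[1,0,0,0,0,0,0,0,0,0,0,0,0,0,0])

```text
t: 10.15
tcp_pos: [0.4701, 0.1394, 0.124]
tool_rot: [1.681, 1.57, 0.125]
wrist_force: [-3.0, 0.7, 7.2]
width: 0.271
```

Run:
```python
from h import *
delta([.470,.1395,.123],.013)
```

```text
t 10.15 tcp [0.4701 0.1394 0.124 ] head 0.015 q1,q6 [0.111 0.096] w 0.271 F [-3.03  0.68  7.24] M [-0.085  0.642  0.008]
shift [ 1.  -0.1 -0.1] turn cw + : 0.002
```

apply_moves(commands=[0.7,-0.5,0,0,0,0,0,0,0,0,0,0,0,0,0])

```text
t: 10.45
tcp_pos: [0.47, 0.1394, 0.1235]
tool_rot: [1.627, 1.569, 0.071]
wrist_force: [-1.6, -0.2, 6.9]
width: 0.272
```

apply_moves(commands=[0.6,-0.3,0,0,0,0,0,0,0,0,0,0,0,0,0])

```text
t: 10.75
tcp_pos: [0.4699, 0.1394, 0.123]
tool_rot: [1.62, 1.569, 0.064]
wrist_force: [-2.3, 0.1, 7.5]
width: 0.279
```

apply_moves(commands=[0.4,0,0,0,0,0,0,0,0,0,0,0,0,0,0])

```text
t: 11.05
tcp_pos: [0.4699, 0.1394, 0.1226]
tool_rot: [1.62, 1.569, 0.064]
wrist_force: [-2.3, -1.4, 7.1]
width: 0.272
```

apply_moves(commands=[0.7,0,0,0,0,0,0,0,0,0,0,0,0,0,0])

```text
t: 11.35
tcp_pos: [0.47, 0.1394, 0.122]
tool_rot: [1.607, 1.569, 0.051]
wrist_force: [-2.4, -0.7, 8.4]
width: 0.273
```

apply_moves(commands=[0.6,0,0,0,0,0,0,0,0,0,0,0,0,0,0])

```text
t: 11.65
tcp_pos: [0.47, 0.1394, 0.1215]
tool_rot: [1.626, 1.569, 0.07]
wrist_force: [-2.2, -1.0, 8.9]
width: 0.276
```

apply_moves(commands=[0,0,0,0.05,0,0,0,0,0.05,0,0,0,0,0.05,0,0,0,0,0.05,0,0,0,0,0,0])

```text
t: 12.15
tcp_pos: [0.47, 0.1392, 0.1216]
tool_rot: [1.684, 1.569, -0.072]
wrist_force: [-1.9, -0.9, 8.2]
width: 0.271
```

Run:
```python
from h import *
delta([.470,.1395,.122],.013)
```

```text
t 12.15 tcp [0.47   0.1392 0.1216] head -0.1857 q1,q6 [0.112 0.297] w 0.271 F [-1.89 -0.92  8.2 ] M [-0.188  0.588 -0.033]
shift [-0.4 -0.1 -0.2] turn cw + : -0.1987
```

apply_moves(commands=[0,0,0,0.05,0,0,0,0,0.05,0,0,0,0,0.05,0,0,0,0,0,0])

```text
t: 12.55
tcp_pos: [0.47, 0.1392, 0.1216]
tool_rot: [1.745, 1.569, -0.161]
wrist_force: [-2.7, -1.0, 9.3]
width: 0.275
```

Run:
```python
from h import *
delta([.470,.1395,.122],.013)
```

```text
t 12.55 tcp [0.47   0.1392 0.1216] head -0.3357 q1,q6 [0.111 0.447] w 0.275 F [-2.72 -1.    9.27] M [-0.257  0.573 -0.055]
shift [-0.4 -0.1 -0.3] turn cw + : -0.3487
```

apply_moves(commands=[0,0,0,0.08,0,0,0,0,0.08,0,0,0,0,0.08,0,0,0,0,0.08,0,0,0,0,0.08,0,0,0,0,0,0])

```text
t: 13.15
tcp_pos: [0.47, 0.1389, 0.1216]
tool_rot: [1.856, 1.569, -0.451]
wrist_force: [-2.7, -1.8, 8.6]
width: 0.277
```

Run:
```python
from h import *
delta([.470,.1395,.122],.013)
```

```text
t 13.15 tcp [0.47   0.1389 0.1216] head -0.736 q1,q6 [0.111 0.848] w 0.277 F [-2.71 -1.78  8.56] M [-0.404  0.561  0.033]
shift [-0.4 -0.3 -0.5] turn cw + : -0.749
```

apply_moves(commands=[0,0,0,0.08,0,0,0,0,0.08,0,0,0,0,0.08,0,0,0,0,0.08,0,0,0,0,0.08,0,0,0,0,0.08,0,0,0,0,0,0])

```text
t: 13.85
tcp_pos: [0.47, 0.1389, 0.1216]
tool_rot: [2.37, 1.569, -0.416]
wrist_force: [-2.7, -1.9, 9.0]
width: 0.277
```

Run:
```python
from h import *
delta([.470,.1395,.122],.013)
```

```text
t 13.85 tcp [0.47   0.1389 0.1216] head -1.216 q1,q6 [0.111 1.328] w 0.277 F [-2.69 -1.91  9.02] M [-0.442  0.535  0.021]
shift [-0.4 -0.6 -0.2] turn cw + : -1.229
```

apply_moves(commands=[0,0,0,0.08,0,0,0,0,0.08,0,0,0,0,0.08,0,0,0,0,0.08,0,0,0,0,0.08,0,0,0,0,0,0])

```text
t: 14.45
tcp_pos: [0.4706, 0.1391, 0.1217]
tool_rot: [3.074, 1.567, -0.113]
wrist_force: [-1.3, -1.6, 7.7]
width: 0.27
```

Run:
```python
from h import *
delta([.470,.1395,.122],.013)
```

```text
t 14.45 tcp [0.4706 0.1391 0.1217] head -1.6161 q1,q6 [0.111 1.728] w 0.27 F [-1.26 -1.61  7.74] M [-0.219  0.331  0.032]
shift [-0.3 -0.3  0.6] turn cw + : 1.5125
```

apply_moves(commands=[0,0,0,0.05,0,0,0,0,0.05,0,0,0,0,0,0])

```text
t: 14.75
tcp_pos: [0.4706, 0.139, 0.1217]
tool_rot: [3.094, 1.567, -0.192]
wrist_force: [-1.1, -1.2, 7.3]
width: 0.275
```

Run:
```python
from h import *
delta([.470,.1395,.122],.013)
```

```text
t 14.75 tcp [0.4706 0.139  0.1217] head -1.7155 q1,q6 [0.111 1.827] w 0.275 F [-1.08 -1.24  7.34] M [-0.375  0.306  0.036]
shift [-0.3 -0.4  0.7] turn cw + : 1.4131
```

apply_moves(commands=[0,0,0,0.05,0,0,0,0,0,0])

```text
t: 14.95
tcp_pos: [0.4706, 0.139, 0.1217]
tool_rot: [-3.12, 1.567, -0.173]
wrist_force: [-1.8, -0.7, 8.4]
width: 0.271
```

apply_moves(commands=[-1,0,0,0,0,-1,0,0,0,0,-1,0,0,0,0,-1,0,0,0,0,0,0,0,0,0])

```text
t: 15.45
tcp_pos: [0.4706, 0.139, 0.1256]
tool_rot: [-3.111, 1.567, -0.163]
wrist_force: [-0.8, -1.9, 6.4]
width: 0.271
```

apply_moves(commands=[-1,0,0,0,0,-1,0,0,0,0,0,0,0,0,0,0,0,0,0,0])

```text
t: 15.85
tcp_pos: [0.4702, 0.1392, 0.1268]
tool_rot: [-3.011, 1.568, -0.064]
wrist_force: [2.0, -1.8, 3.7]
width: 0.273
```

Run:
```python
from h import *
delta([.470,.1395,.122],.013)
```

```text
t 15.85 tcp [0.4702 0.1392 0.1268] head -1.765 q1,q6 [0.111 1.877] w 0.273 F [ 1.97 -1.83  3.68] M [-0.271 -0.367  0.011]
shift [ 4.8 -0.3  0.3] turn cw + : 1.3636
```

apply_moves(commands=[-0.5,0,0,0,0,0,0,0,0,0,0,0,0,0,0])

```text
t: 16.15
tcp_pos: [0.4695, 0.1394, 0.1269]
tool_rot: [-2.774, 1.57, 0.173]
wrist_force: [1.4, -0.2, 2.4]
width: 0.271
```

apply_moves(commands=[-0.5,0,0,0,0,0,0,0,0,0,0,0,0,0,0])

```text
t: 16.45
tcp_pos: [0.4686, 0.1394, 0.1269]
tool_rot: [-0.014, 1.57, 2.933]
wrist_force: [0.9, -0.6, 0.2]
width: 0.273
```

apply_moves(commands=[-0.5,0,0,0,0,0,0,0,0,0,0,0,0,0,0])

```text
t: 16.75
tcp_pos: [0.4679, 0.1393, 0.1271]
tool_rot: [0.224, 1.568, -3.112]
wrist_force: [0.0, -0.4, -1.9]
width: 0.274
```

Run:
```python
from h import *
delta([.470,.1395,.122],.013)
```

```text
t 16.75 tcp [0.4679 0.1393 0.1271] head -1.765 q1,q6 [0.112 1.877] w 0.274 F [ 0.05 -0.39 -1.94] M [ 0.048  0.035 -0.063]
shift [ 5.1 -0.6 -2. ] turn cw + : 1.3635
```

The force fell to zero at TCP z 0.127, about 6 mm below the first contact, which matches the catch. Now I'll lift out.

apply_moves(commands=[-1,0,0,0,0,-1,0,0,0,0,0,0,0,0,0])

```text
t: 17.05
tcp_pos: [0.469, 0.1393, 0.1298]
tool_rot: [1.09, 1.571, -2.246]
wrist_force: [0.4, 0.3, -1.5]
width: 0.274
```

Run:
```python
from h import *
print(rot(read_state()).round(4))
delta([.470,.1395,.122],.013)
```

```text
[[-0.     -0.193  -0.9812]
 [-0.     -0.9812  0.193 ]
 [-1.      0.      0.    ]]
t 17.05 tcp [0.469  0.1393 0.1298] head -1.765 q1,q6 [0.112 1.877] w 0.274 F [ 0.41  0.29 -1.51] M [0.013 0.066 0.026]
shift [ 7.8 -0.4 -0.9] turn cw + : 1.3636
```

apply_moves(commands=[-3,0,0,0,0,-5,0,0,0,0,-10,0,0,0,0,-30,0,0,0,0,-30,0,0,0,0,-30,0,0,0,0,0,0,0,0,0])

```text
t: 17.75
tcp_pos: [0.4728, 0.1398, 0.2441]
tool_rot: [-2.835, 1.559, 0.112]
wrist_force: [0.8, 0.3, -0.9]
width: 0.275
```

Run:
```python
from h import *
delta([.555,-.25,.24],-1.444)
p,d=read_camera("wrist");t,dt=read_camera("top");s,_=read_camera("scene")
P=pts(get_calibration("top"),dt);hsv=cv2.cvtColor(t,cv2.COLOR_RGB2HSV);H,S=hsv[...,0],hsv[...,1]
m=(H>10)&(H<28)&(S>60)&(np.hypot(P[...,0]-.469,P[...,1]-.138)<.02);print(m.sum(),P[m][:,2].mean() if m.any() else 0)
save("f.png",np.hstack([cv2.resize(p,(480,300)),cv2.resize(s[210:360,220:380],(320,300))]))
```

```text
t 17.75 tcp [0.4728 0.1398 0.2441] head -1.7649 q1,q6 [0.112 1.877] w 0.275 F [ 0.8   0.27 -0.85] M [ 0.022 -0.038 -0.022]
shift [   4.5  366.6 -155.8] turn cw + : -0.3209
97 0.056406857910678836
```

View pics/f.png

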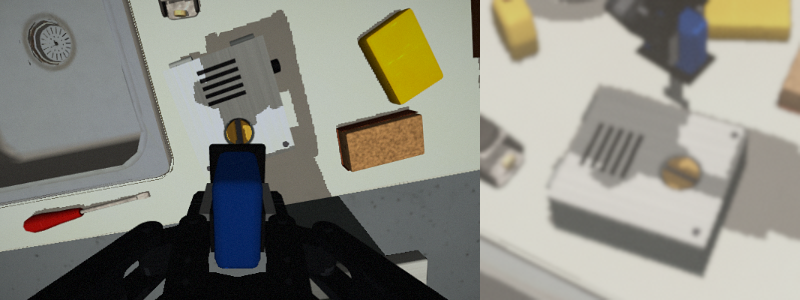

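The scene crop shows the slot turned by about 90°. The head top is now near 0.057, about 6 mm lower, so the stud is caught. I'll return to the stand.

apply_moves(commands=[0,0,0,-0.1,0,0,0,0,-0.1,0,0,0,0,-0.079,0,0,0,0,0,0])

```text
t: 18.3
tcp_pos: [0.4677, 0.1391, 0.2356]
tool_rot: [0.029, 1.566, -3.028]
wrist_force: [-0.8, -0.6, -1.8]
width: 0.269
```

Run:
```python
from h import *
delta([.555,-.25,.24],-1.486)
```

```text
t 18.3 tcp [0.4677 0.1391 0.2356] head -1.4862 q1,q6 [0.112 1.598] w 0.269 F [-0.8  -0.63 -1.78] M [ 0.045  0.016 -0.043]
shift [ -4.6 395.1 -54.1] turn cw + : -0.0002
```

apply_moves(commands=[0,49,-6.7,0,0,0,49,-6.7,0,0,0,49,-6.7,0,0,0,49,-6.7,0,0,0,49,-6.7,0,0,0,49,-6.7,0,0,0,49,-6.7,0,0,0,40,-5,0,0])

```text
t: 19.1
tcp_pos: [0.5526, -0.2404, 0.236]
tool_rot: [-0.507, 1.568, 2.716]
wrist_force: [0.2, 1.0, -1.0]
width: 0.276
```

apply_moves(commands=[0,12,-2,0,0,0,0,0,0,0,0,0,0,0,0,0,0,0,0,0])

```text
t: 19.5
tcp_pos: [0.5559, -0.2477, 0.2372]
tool_rot: [-0.936, 1.569, 2.291]
wrist_force: [-0.4, -0.7, -2.0]
width: 0.273
```

Run:
```python
from h import *
delta([.555,-.25,.165],-1.486)
print(rot(read_state()).round(4))
c=get_calibration("wrist");p,d=read_camera("wrist");P=pts(c,d)
hsv=cv2.cvtColor(p,cv2.COLOR_RGB2HSV);H,S,V=[hsv[...,i] for i in range(3)]
m=(H>100)&(H<125)&(S>130)&(d>0);m[:,:230]=0;m[:,400:]=0
nn,L,st,ce=cv2.connectedComponentsWithStats(m.astype(np.uint8));i=1+st[1:,4].argmax();q=P[L==i]
print(st[i]);zt=np.percentile(q[:,2],[5,25,50,75,95]);print("z",zt.round(4))
top=q[np.abs(q[:,2]-zt[2])<.004];print(cv2.minAreaRect((top[:,:2]*1000).astype(np.float32)))
A=np.c_[top[:,:2],np.ones(len(top))];print("plane",np.linalg.lstsq(A,top[:,2],rcond=None)[0].round(4))
s,_=read_camera("scene");t,_=read_camera("top")
save("g.png",np.hstack([cv2.resize(p[100:400,170:490],(420,394)),cv2.resize(s[80:230,300:460],(380,394))]))
```

```text
t 19.5 tcp [ 0.5559 -0.2477  0.2372] head -1.4847 q1,q6 [-0.562  0.923] w 0.273 F [-0.44 -0.7  -1.99] M [0.003 0.016 0.   ]
shift [72.2  2.3  1. ] turn cw + : 0.0013
[[-0.0012  0.086  -0.9963]
 [ 0.0014 -0.9963 -0.086 ]
 [-1.     -0.0015  0.0011]]
[ 282  202   69  156 9543]
z [0.2426 0.272  0.275  0.2757 0.2763]
((560.4007568359375, -247.4423065185547), (49.727943420410156, 23.87973403930664), 5.284003734588623)
plane [-0.0208 -0.0079  0.2848]
```

View pics/g.png

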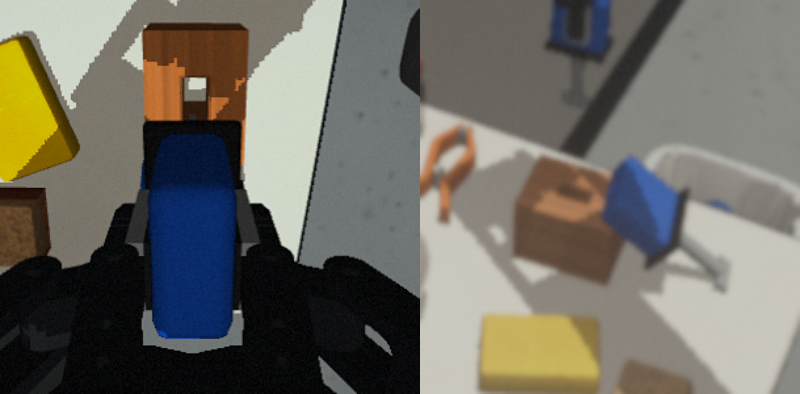

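The picture shows the stand's hole clear at crop position (195,95), with the key hanging near upright. It leans about 0.02 rad in the grip and has shifted a little in +x, which I'll allow for in the TCP target before lowering by feel.

apply_moves(commands=[20,1.9,2.6,0,0,25,0,0,0,0,25,0,0,0,0,18,0,0,0,0,0,0,0,0,0,0,0,0,0,0])

```text
t: 20.25
tcp_pos: [0.554, -0.2513, 0.1502]
tool_rot: [-2.138, 1.571, 1.089]
wrist_force: [0.0, -0.1, -1.8]
width: 0.273
```

Run:
```python
from h import *
delta([.5535,-.2498,.081],-1.486)
c=get_calibration("scene");p,d=read_camera("scene");P=pts(c,d)
# blade/shank points: above stand, below flange
m=(P[...,2]>.07)&(P[...,2]<.128)&(abs(P[...,0]-.55)<.04)&(abs(P[...,1]+.25)<.03)
for a in np.arange(.068,.13,.01):
    q=P[m&(abs(P[...,2]-a)<.005)]
    if len(q): print(round(a,3),len(q),q.mean(0).round(4),q.min(0).round(4),q.max(0).round(4))
u=cv2.resize(p[100:200,380:480],(500,500),interpolation=2);save("i.png",u)
```

```text
t 20.25 tcp [ 0.554  -0.2513  0.1502] head -1.4853 q1,q6 [-0.568  0.917] w 0.273 F [ 0.05 -0.07 -1.75] M [-0.021 -0.017 -0.017]
shift [69.2 -1.5  0.3] turn cw + : 0.0007
0.068 3 [ 0.5531 -0.2673  0.0706] [ 0.5325 -0.2731  0.07  ] [ 0.5881 -0.2588  0.0716]
0.078 25 [ 0.5499 -0.2481  0.0787] [ 0.5126 -0.2538  0.0746] [ 0.5652 -0.2241  0.083 ]
0.088 59 [ 0.5352 -0.248   0.0878] [ 0.5102 -0.2699  0.0833] [ 0.5661 -0.2206  0.0928]
0.098 34 [ 0.533  -0.2541  0.0982] [ 0.51   -0.2738  0.0931] [ 0.5583 -0.2428  0.1029]
0.108 17 [ 0.5534 -0.2453  0.109 ] [ 0.5489 -0.2488  0.1038] [ 0.5588 -0.2417  0.1126]
0.118 18 [ 0.5532 -0.2461  0.1183] [ 0.5481 -0.2521  0.1145] [ 0.5591 -0.2424  0.1223]
0.128 4 [ 0.5525 -0.244   0.1261] [ 0.5492 -0.2448  0.1255] [ 0.5554 -0.2421  0.1268]
```

View pics/i.png

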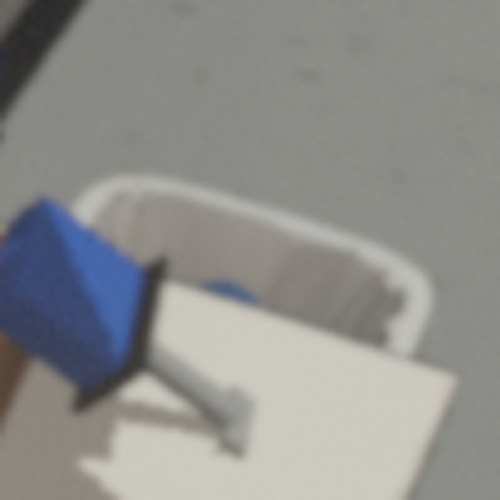

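The picture shows only the look-alike at the bench edge. The scene depth puts our key's shank at x 0.5535, y about −0.251, within 2 mm of the hole's axis. I'll lower gently.

apply_moves(commands=[5,-1.1,-0.5,0,0,4,0,0,0,0,4,0,0,0,0,4,0,0,0,0,0,0,0,0,0])

```text
t: 20.8
tcp_pos: [0.5536, -0.2504, 0.1318]
tool_rot: [-0.635, 1.569, 2.591]
wrist_force: [-0.7, 0.0, -1.9]
width: 0.274
```

apply_moves(commands=[4,0,0,0,0,4,0,0,0,0,4,0,0,0,0,0,0,0,0,0])

```text
t: 21.2
tcp_pos: [0.5536, -0.2503, 0.1198]
tool_rot: [-0.661, 1.569, 2.565]
wrist_force: [0.7, -0.5, -1.3]
width: 0.274
```

Run:
```python
from h import *
delta([.5545,-.2502,.081],-1.486)
```

```text
t 21.2 tcp [ 0.5536 -0.2503  0.1198] head -1.4861 q1,q6 [-0.567  0.919] w 0.274 F [ 0.7  -0.47 -1.31] M [-0.032  0.013 -0.03 ]
shift [38.8 -0.  -1. ] turn cw + : -0.0001
```

apply_moves(commands=[5,0,0,0,0,6,0,0,0,0,6,0,0,0,0,6,0,0,0,0,5,0,0,0,0,0,0,0,0,0])

```text
t: 21.8
tcp_pos: [0.5534, -0.2502, 0.0915]
tool_rot: [-0.653, 1.568, 2.573]
wrist_force: [-0.3, 0.2, -0.9]
width: 0.275
```

apply_moves(commands=[4,0,0,0,0,3,0,0,0,0,1.5,0,0,0,0,0,0,0,0,0])

```text
t: 22.2
tcp_pos: [0.554, -0.2506, 0.084]
tool_rot: [-0.69, 1.57, 2.537]
wrist_force: [-0.3, 0.7, -2.5]
width: 0.272
```

Run:
```python
from h import *
delta([.5545,-.2502,.081],-1.486)
```

```text
t 22.2 tcp [ 0.554  -0.2506  0.084 ] head -1.486 q1,q6 [-0.567  0.919] w 0.272 F [-0.26  0.74 -2.45] M [ 0.054  0.023 -0.04 ]
shift [ 3.  -0.3 -0.5] turn cw + : 0.0
```

apply_moves(commands=[1,0,0,0,0,1,0,0,0,0,0.5,0,0,0,0,0,0,0,0,0])

```text
t: 22.6
tcp_pos: [0.5542, -0.2507, 0.0818]
tool_rot: [-1.178, 1.571, 2.048]
wrist_force: [0.3, 0.5, -2.0]
width: 0.272
```

apply_moves(commands=[0.5,0,0,0,0,0.5,0,0,0,0,0,0,0,0,0])

```text
t: 22.9
tcp_pos: [0.5543, -0.2507, 0.0809]
tool_rot: [2.289, 1.571, -0.768]
wrist_force: [0.3, -0.4, -1.0]
width: 0.274
```

apply_moves(commands=[0.5,0,0,0,0,0,0,0,0,0.3,0,0,0,0,0.4,0,0,0,0,0.6,0,0,0,0,0.8,0,0,0,0,0.8,0,0,0,0,0.8,0,0,0,0,0.8])

```text
t: 23.7
tcp_pos: [0.5542, -0.2507, 0.0803]
tool_rot: [-0.805, 1.571, 2.422]
wrist_force: [0.1, 0.1, 1.0]
width: 0.799
```

apply_moves(commands=[-10,0,0,0,0.8,-20,0,0,0,0.8,-30,0,0,0,0.8,-40,0,0,0,0.8,-40,0,0,0,0.8,-20,0,0,0,0.8,0,0,0,0,0.8,0,0,0,0,0.8])

```text
t: 24.5
tcp_pos: [0.5542, -0.2507, 0.2408]
tool_rot: [2.506, 1.57, -0.551]
wrist_force: [0.3, -0.2, -1.0]
width: 0.801
```

Run:
```python
from h import *
s=read_state();print(s["t"],s["tcp_pos"],s["width"])
for n in("wrist","top"):
    c=get_calibration(n);p,d=read_camera(n);P=pts(c,d)
    hsv=cv2.cvtColor(p,cv2.COLOR_RGB2HSV);H,S=hsv[...,0],hsv[...,1]
    m=(H>100)&(H<125)&(S>130)&(P[...,2]>.108)&(P[...,2]<.14)&(np.hypot(P[...,0]-.555,P[...,1]+.25)<.045);q=P[m]
    print(n,"key",q.mean(0).round(4),cv2.minAreaRect((q[:,:2]*1000).astype(np.float32)))
    A=np.c_[q[:,:2],np.ones(len(q))];print("plane",np.linalg.lstsq(A,q[:,2],rcond=None)[0].round(3))
    if n=="top":
        m=(H>10)&(H<28)&(S>60)&(np.hypot(P[...,0]-.470,P[...,1]-.139)<.02)
        nn,L,st,ce=cv2.connectedComponentsWithStats(m.astype(np.uint8))
        for i in range(1,nn): print("brass",st[i,4],ce[i].round(1),P[L==i].mean(0).round(4))
        im=cv2.resize(p[185:265,180:260],(400,400),interpolation=2)
    else: w=cv2.resize(p[60:310,200:450],(400,400))
save("j.png",np.hstack([im,w]))
```

```text
24.5 [ 0.55420382 -0.2506792   0.24082148] 0.8011864147185497
wrist key [ 0.5604 -0.2502  0.1184] ((558.5260009765625, -250.55809020996094), (49.57484436035156, 23.948986053466797), 4.380439758300781)
plane [-0.032 -0.008  0.134]
top key [nan nan nan] ((0.0, 0.0), (0.0, 0.0), 0.0)
plane [0. 0. 0.]
brass 77 [214.8 243. ] [0.471  0.1463 0.0575]
brass 72 [222.8 244.3] [0.4687 0.1287 0.0565]<stdin>:7: RuntimeWarning: Mean of empty slice.
  ret = um.true_divide(
```

View pics/j.png

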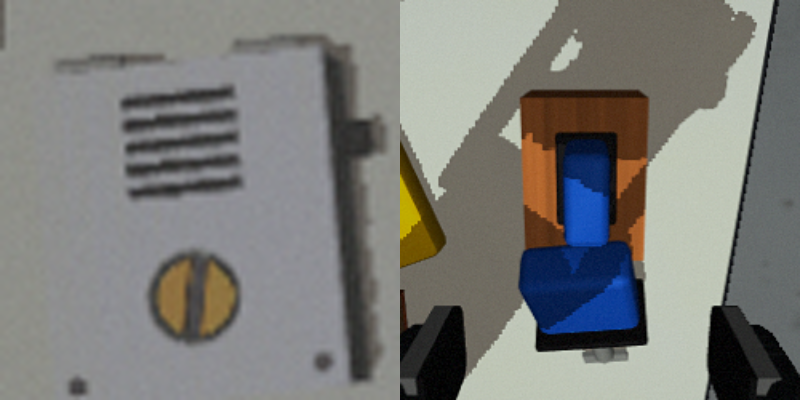

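The left crop shows the slot turned about a quarter turn, and the right crop shows the key hanging in the stand. The look-alike beside the stand seems to lie differently than at first. I'll clear the arm and check with the top camera.

apply_moves(commands=[-30,0,0,0,0.8,-20,-30,0,0,0.8,0,-45,0,0,0.8,0,-45,0,0,0.8,0,-45,0,0,0.8,0,-45,0,0,0.8,0,0,0,0,0.8,0,0,0,0,0.8])

```text
t: 25.4
tcp_pos: [0.5355, -0.0404, 0.2886]
tool_rot: [-0.137, 1.568, 3.092]
wrist_force: [0.5, -0.2, 0.5]
width: 0.799
```

Run:
```python
from h import *
s=read_state();print(s["t"],s["tcp_pos"],s["wrist_force"])
c=get_calibration("top");p,d=read_camera("top");P=pts(c,d)
z0=np.load("/tmp/top.npz");P0=pts(c,z0["d"])
for n,pp,Q in(("before",z0["p"],P0),("now",p,P)):
    hsv=cv2.cvtColor(pp,cv2.COLOR_RGB2HSV);H,S=hsv[...,0],hsv[...,1]
    for k,m in (("blue",(H>100)&(H<125)&(S>130)&(Q[...,2]>.03)),("cork",(H<20)&(S>60)&(Q[...,2]>.025)&(Q[...,2]<.05)),("yellow",(H>18)&(H<32)&(S>140)&(Q[...,2]>.045))):
        nn,L,st,ce=cv2.connectedComponentsWithStats(m.astype(np.uint8))
        for i in range(1,nn):
            if st[i,4]<120 or not .3<Q[L==i][:,0].mean()<.8:continue
            q=Q[L==i];print(n,k,st[i,4],ce[i].round(),q.mean(0).round(3),np.percentile(q[:,2],[5,95]).round(3),[np.round(a,1) for a in cv2.minAreaRect((q[:,:2]*1000).astype(np.float32))])
save("k.png",np.hstack([cv2.resize(x[170:290,340:470],(400,370),interpolation=2) for x in(z0["p"],p)]))
```

```text
25.4 [ 0.5355342  -0.04036491  0.28855377] [ 0.54975738 -0.15535826  0.54176229]
before blue 264 [401. 208.] [ 0.552 -0.249  0.122] [0.115 0.122] [array([ 523.3, -164.8]), array([ 49.5, 210.6]), np.float64(19.3)]
before blue 675 [420. 270.] [ 0.428 -0.281  0.147] [0.105 0.153] [array([ 431. , -195.8]), array([248.1,  53.7]), np.float64(86.6)]
before cork 1343 [311. 275.] [ 0.407 -0.067  0.035] [0.033 0.038] [array([406.7, -66.9]), array([ 62.4, 108.7]), np.float64(4.5)]
before yellow 278 [268. 135.] [0.718 0.04  0.057] [0.047 0.061] [array([722.1,  38.7]), array([30.1, 56.9]), np.float64(54.1)]
now blue 260 [402. 207.] [ 0.556 -0.251  0.119] [0.116 0.122] [array([ 555.8, -251. ]), array([49.1, 22.9]), np.float64(6.5)]
now blue 934 [400. 241.] [ 0.486 -0.252  0.093] [0.068 0.103] [array([ 469.4, -182.5]), array([ 68.2, 214.6]), np.float64(12.5)]
now cork 454 [327. 276.] [ 0.406 -0.102  0.035] [0.032 0.038] [array([ 409.2, -100.2]), array([62.6, 44.4]), np.float64(0.4)]
now cork 256 [292. 273.] [ 0.409 -0.024  0.035] [0.033 0.038] [array([404.4, -26.3]), array([59.7, 26.7]), np.float64(1.2)]
```

View pics/k.png

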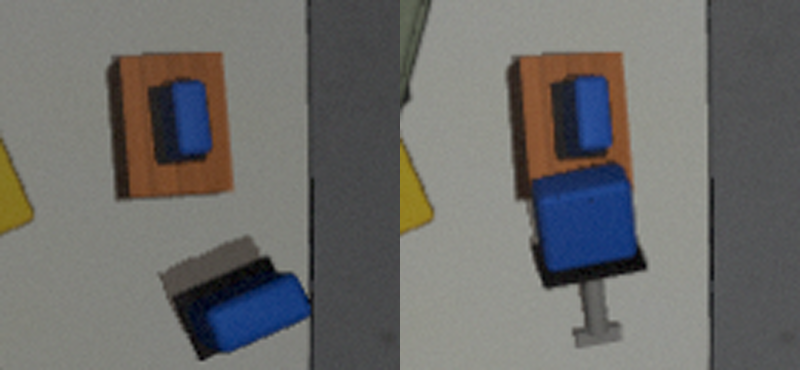

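The right half shows the key upright at home and the look-alike toppled, leaning on the stand's near edge. The key is steady, so I'm handing in.

```bash
python3 -c "
from rig import *
print(sign_off(), read_state()['t'])"
```

```text
the job is handed in; nothing more can be done
the job is handed in; nothing more can be done
```

The stud is in its catch and the key is back in its stand; I handed the job in at about 25 s of the 72 s. One thing went wrong along the way: I knocked over the larger look-alike key.

- **Stud:** The blade met the slot floor at the expected height. I pressed the stud about 11 mm, to roughly 11 N, and turned the key about 1.78 rad clockwise with very little resistance. Easing off, the force went to zero about 6 mm below the starting height. The last top view shows the slot turned about 1.7 rad and the head at 57 mm, down from 64 mm, which fits the catch.
- **Key:** It hangs in the stand's hole at its original handle height, 0.119 m. The lean is about 0.03 rad. I estimate the blade is within about 1 mm of the hole's axis, because the wrist camera put the handle 3 mm off and I allowed for the lean. Gripper and arm are clear of everything.
- **Bystanders:** The sanding block looks unmoved; its edges match the first picture, though the arm partly hid it. My last check did not detect the tape measure, probably because the arm hid it, but the tool never went near it.
- **What went wrong:** The larger look-alike was upright at the start and now leans against the front edge of the stand. Most likely the gripper body brushed it on my first descent to the key. I didn't notice until the final pictures and never measured how hard the contact was. I left it there because it is stable and does not seem to touch the key.

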